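# Seat a lens barrel in a V-nest against its back stop

### The job

Lay the lens barrel from its grey saddle into the open front end of the metal V-nest, glass nose towards the back stop, so that it rests on both flanks short of the sprung roller. Then push it along the groove, under the roller, until its nose meets the stop screw, whose setting you must feel for, and press it home for a moment with about 8 N more than the roller's drag, never over 25 N. Leave it seated there under the roller, and do not disturb the bottles and the dish.

Things in the scene. Friction and masses are not known exactly. Their poses are not given: they have to be found in the camera images.
- lens_barrel: Dark steel lens barrel, a smooth cylinder 40 mm in diameter and 70 mm long, about 0.2 kg, lying level. Origin at its middle, on its axis; its x axis runs along the barrel towards the nose (the end with the glass window and a 4 mm chamfer down to 35 mm diameter); the rear end (-x) is flat with a bright disc and there are three bright rings close to it. Lies at first in the saddle, its axis 32 mm above the worktop. It can roll.
- barrel_nose (a point): Centre of the nose face of the lens barrel, 35 mm along the barrel's +x from its origin.
- saddle: Grey plastic saddle fixed on the worktop, base 56 x 60 x 6 mm with two 45-degree plates 44 mm long; holds the barrel with its axis 32 mm above the worktop. The plates reach only 12 mm below the barrel's axis, so the barrel's sides are free above that. Origin: centre of the underside.
- v_nest: Aluminium V-nest fixed on the worktop, base plate 155 x 84 x 10 mm with a raised 90-degree V-groove along its x axis. Origin on the underside, below the groove's middle line; z up; +x points along the groove to the back stop. A barrel lying in the groove has its axis at y = 0, z = 50 mm. A bridge (posts 12 x 10 mm at x = 30, y = +-34 mm; top at z = 104 mm) carries the roller.
- groove_start (a point): Open front end of the groove, at x = -70, y = 0, z = 50 mm of the nest, on the line where a lying barrel's axis runs. The groove goes from here to x = +50 mm; its flanks rise to z = 37 mm (13 mm below that line) and stand at most 18 mm out from the middle.
- flank_left: Left (+y of the nest) steel flank of the V-groove, a 45-degree plate. Its origin coincides with the nest's.
- flank_right: Right (-y of the nest) steel flank of the V-groove, a 45-degree plate. Its origin coincides with the nest's.
- roller_carriage (a joint): Height (m) of the sprung steel roller: 0 when free, 0.002 on top of the barrel. Roller 20 mm in diameter at x = 30 mm of the nest, lowest point at z = 68 mm, spring about 3 to 4 N; a barrel meets it when its nose is at about x = 23 mm. Getting under it and sliding on takes a push of about 3 to 10 N in all (friction varies): do not take this drag for the stop.
- back_stop: Steel back stop fixed on the nest at x = 60 to 64 mm. Rigid plate 46 mm wide, top at z = 72 mm; its axes are the nest's; origin on the worktop below the plate's front face. From this face a rigid stop screw with a flat round head, 22 mm in diameter, stands out towards the groove on the barrel's line. It is set afresh for each job to anything from 3 to 13 mm; the state does not give it: find it by feel.
- stop_plate (a point): Point on the front face of the stop's plate at z = 50 mm, where the stop screw comes out; the screw's head, where the nose must arrive, is 3 to 13 mm nearer the groove.
- dropper_bottle: Loose dropper bottle, 30 x 30 x 78 mm, standing beyond the work. Leave alone. Origin: centre of the underside.
- petri_dish: Loose Petri dish, 62 mm across, 13 mm high. Leave alone. Origin: centre of the underside.
- reagent_bottle_01: Loose white reagent bottle, 21 mm across, 54 mm high. Leave alone. Origin: centre of the underside.
- reagent_bottle_03: Loose white reagent bottle, 20 mm across, 54 mm high. Leave alone. Origin: centre of the underside.
Mind the look-alikes: they are no part of the job. What is shaped like the lens_barrel but red, turquoise or yellow is not meant.

How it is judged:
By the outcome, as a careful person would: the job done as asked, in the order asked, and still so for the second after the job is handed in, with the robot touching nothing.
It also fails if it takes over 51 s, if anything falls off the work surface, if the arm or the gripper's body presses on something with over 40 N, if the wrist force passes 120 N, or if a joint passes its speed limit or range.

### The arm

A 7-joint arm with a two-finger parallel gripper is mounted at the origin on a cart in front of the work surface, level with it; the furniture and walls round the work are solid. World frame = base frame: x ahead of the robot, y to its left, z up, the work surface at z = 0. Lengths are in m, angles in rad, forces in N, time in s.
With the tool pointing down it reaches from about 0.4 to 0.85 m from the base axis. Payload 4.5 kg.
Tool frame: the origin (TCP) lies between the finger pads; the fingertips stand r.tip_reach ahead of it and the grasp point (between the pads) lies 11 mm behind it (r.tip_reach is the distance from the TCP to the fingertips, in m); z points along the fingers, y is the line along which they close (so a half turn about z gives the same grasp; the last joint's range is limited). The gripper opens to 88 mm and grips with 3 to 60 N. Pads are 18 mm wide; open, the fingers measure 123 mm over their backs; the gripper's body (75 mm by 187 mm) begins 45 mm behind the grasp point.
Start: joints at [-1.315, 0.689, -0.195, 1.565, 0.157, 0.902, -0.215], TCP at [0.137, 0.61, 0.247] pointing down, gripper open.
Joint ranges: [-3.01, 3.01], [-0.46, 2.08], [-1.47, 1.51], [0.13, 2.56], [-1, 4.14], [0.04, 2.09], [-2.66, 2.66]. Speed limits (rad/s): [2.57, 2.57, 3.14, 3.14, 3.14, 3.14, 3.14].

### API

Orientations are given as a unit quaternion [x, y, z, w].
In Python, from plant import r, vision, workorder gives the robot as it stands.
- The arm moves only by the tool drive_tool, never from a script. Its argument "targets" is a list of rows, each an object of numbers: "tx", "ty", "tz": the shift along the world's x, y, z in units of 0.03 m (1.0 is 0.03 m); "wx", "wy", "wz": the turn, a rotation vector about the world's x, y, z in units of 60 degrees (1.0 is 60 degrees); "claw": the opening, from -1 (shut) to 1 (fully open). A call has exactly 8 rows; each row shifts and turns the commanded pose from where the row before left it; what a row does not reach is not made up. A row lasts 1/10 s, in which the tool goes at most 50 mm and 8.59 degrees, less where a joint would pass 70% of its speed; a pose out of reach is approached as far as the arm can. A call with a number of a shift or a turn outside -1 to 1 is refused whole. A call with a gripper value outside its range is refused whole. The fingers move at their own pace and stop on an object; "force" is the grip in N (left out, the last holds). Time passes only in rows, so rows that do not move let the fingers close, or fill a call up. It gives the time, the measured TCP pose, the force, the opening and the grip force at its end, in the units of the state.
- r.get_state(): the state, without advancing time (a new reading comes with each control period).
- vision.snapshot(name): name is "scene" or "top"; returns a dict with "image" (420x560x3 uint8, blue, green, red), "range_z" (420x560 float32, m along the optical axis (not along the pixel's ray), 0 where there is no reading), "K" (3x3 intrinsics, pixels), "cam_to_world" (4x4, takes a point from camera to world coordinates). Camera axes: x right, y up, looking along -z (the intrinsics and any distortion apply to the point x, -y, -z); pixel columns grow to the right and rows downward; lengths in m; the calibration is good to about 2 mm. A picture is of the moment at which its call begins.
- workorder.finish_job(): hands the job in; it is judged then, once.
The state is a dict: "clock": time; "q": joint angles; "qd": joint speeds; "joint_torque": joint torques, N m; "tool_pos": TCP position; "eef_rot": TCP orientation; "contact_force": force on the tool from outside, world axes, zero at the start; "moment": the same for the moment, N m; "opening": opening from 0.0 (shut) to 1.0 (fully open); "finger_force": force on a finger pad.
Only numpy, scipy, OpenCV 4.12 (cv2) and the standard library are available. Lean on these libraries where they do the work, as an engineer would, in place of code of your own. Each camera call takes 0.05 s, during which the arm holds its last target. There are 200 camera calls.

## Working session

There is one attempt and no reset: what is moved stays moved. The work goes in short steps, Python scripts to look and compute and a tool call to move; the robot and the scene stay as the last step left them, time stands still between calls to the robot, and variables do not carry over. Pictures are saved under pics/ and viewed, at most 10 in all, crops included, and the job is handed in when it is done.

Besides the shell and the picture viewer there is one more tool, called after ">>>" as a command line: name --argument value ..., lists and objects as JSON in quotes. drive_tool: Moves the arm, as the interface text tells. Its arguments: {"type":"object","properties":{"targets":{"type":"array","items":{"type":"object","properties":{"tx":{"type":"number"},"ty":{"type":"number"},"tz":{"type":"number"},"wx":{"type":"number"},"wy":{"type":"number"},"wz":{"type":"number"},"claw":{"type":"number"}}}},"force":{"type":"number"}},"required":["targets"]}

```bash
mkdir -p pics; ls; cat > h.py <<'E'
import numpy as np, cv2
from plant import r, vision, workorder
def snap(n):
    s=vision.snapshot(n); np.savez(''+n+'.npz',**s); return s
def load(n): return dict(np.load(''+n+'.npz'))
def pt(s,u,v,z=None):
    K=s['K'];T=s['cam_to_world']
    d=np.array([(u-K[0,2])/K[0,0],-(v-K[1,2])/K[1,1],-1.])
    if z is None: t=s['range_z'][int(round(v)),int(round(u))]
    else: t=(z-T[2,3])/(T[:3,:3]@d)[2]
    return T[:3,:3]@(d*t)+T[:3,3]
def cloud(s):
    v,u=np.mgrid[0:420,0:560];K=s['K'];T=s['cam_to_world'];t=s['range_z']
    d=np.stack([(u-K[0,2])/K[0,0],-(v-K[1,2])/K[1,1],-np.ones_like(t)],-1)*t[...,None]
    return d@T[:3,:3].T+T[:3,3]
E
python3 - <<'E'
from h import *
for n in('scene','top'):
    s=snap(n); cv2.imwrite(f'pics/{n}1.png',cv2.resize(s['image'],(800,600),interpolation=cv2.INTER_CUBIC)); print(n,s.keys(),s['K'].tolist(),s['cam_to_world'].round(3).tolist())
st=r.get_state(); print({k:np.round(v,3).tolist() for k,v in st.items()}, r.tip_reach)
E
```

```text
pics
scene dict_keys(['image', 'range_z', 'K', 'cam_to_world']) [[530.4014683912268, 0.0, 284.89289160917826], [0.0, 530.4014683912268, 210.09510794656507], [0.0, 0.0, 1.0]] [[0.814, 0.455, -0.362, 0.207], [-0.581, 0.651, -0.488, -0.558], [0.014, 0.607, 0.794, 0.892], [0.0, 0.0, 0.0, 1.0]]
top dict_keys(['image', 'range_z', 'K', 'cam_to_world']) [[425.92395845786143, 0.0, 281.0817217430309], [0.0, 425.92395845786143, 207.18206011651296], [0.0, 0.0, 1.0]] [[0.023, 0.984, -0.177, 0.429], [-0.999, 0.019, -0.026, -0.063], [-0.022, 0.177, 0.984, 0.953], [0.0, 0.0, 0.0, 1.0]]
{'clock': 0.1, 'q': [-1.315, 0.69, -0.195, 1.566, 0.157, 0.903, -0.215], 'qd': [-0.001, -0.002, -0.001, -0.003, -0.0, -0.0, 0.0], 'joint_torque': [-0.004, -52.85, -1.272, -15.384, -0.053, 0.002, 0.0], 'tool_pos': [0.137, 0.609, 0.246], 'eef_rot': [0.111, 0.994, -0.001, -0.0], 'contact_force': [0.776, 0.239, -0.191], 'moment': [-0.035, 0.013, 0.019], 'finger_force': 0.0, 'opening': 0.996} 0.008
```

View pics/top1.png

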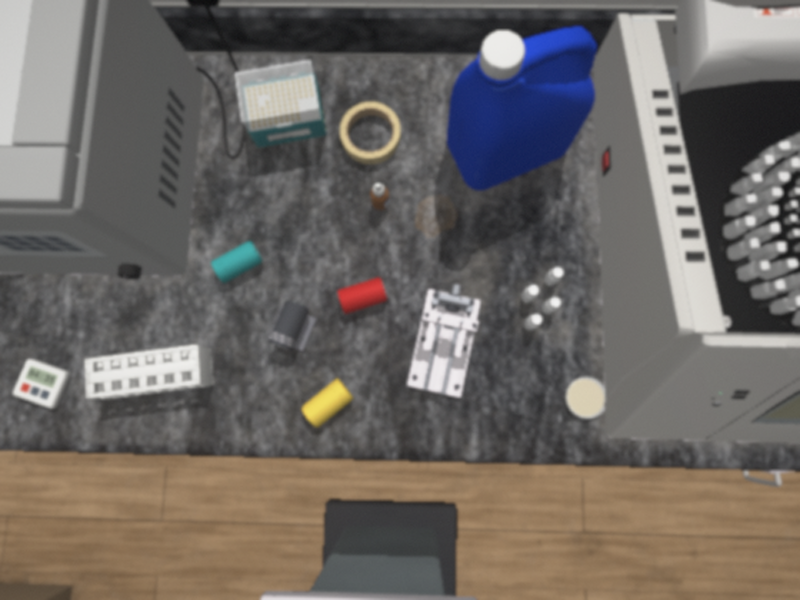

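View pics/scene1.png

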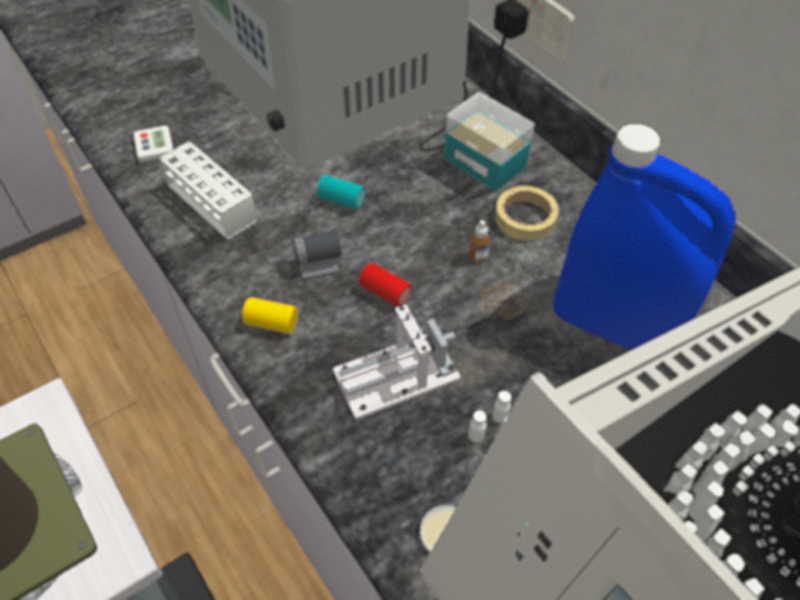

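```bash
python3 - <<'E'
from h import *
s=load('top')
im=s['image']
a=cv2.resize(im[195:285,180:345],None,fx=4.8,fy=4.8,interpolation=cv2.INTER_CUBIC); cv2.imwrite('pics/c1.png',a)
s2=load('scene'); a=cv2.resize(s2['image'][150:300,195:345],None,fx=4,fy=4,interpolation=cv2.INTER_CUBIC); cv2.imwrite('pics/c2.png',a)
for n,P in (('leftmachine',(130,180)),('machtop',(60,120)),('rack',(100,350)),('turq',(236,260)),('red',(362,295)),('yel',(326,402)),('barrel',(292,320)),('bridge?',(456,295)),('nest',(437,390)),('vial',(530,292)),('dish',(586,398)),('dropper',(378,188)),('table',(400,330)),('jerry',(503,55)),('machcorner',(195,270)),('rightcorner',(690,325)),('rightfront',(610,350))):
    print(n,pt(s,P[0]*.7,P[1]*.7).round(3))
E
```

```text
leftmachine [0.702 0.303 0.229]
machtop [0.717 0.317 0.362]
rack [ 0.504  0.438 -0.001]
turq [0.645 0.218 0.041]
red [0.593 0.021 0.041]
yel [0.431 0.069 0.041]
barrel [0.551 0.124 0.052]
bridge? [ 0.593 -0.121  0.058]
nest [ 0.453 -0.096  0.028]
vial [ 0.6   -0.232  0.055]
dish [ 0.446 -0.321  0.015]
dropper [ 0.753 -0.001  0.072]
table [ 0.546 -0.037  0.001]
jerry [ 0.829 -0.157  0.31 ]
machcorner [0.636 0.296 0.002]
rightcorner [ 0.522 -0.36   0.29 ]
rightfront [ 0.516 -0.348  0.053]
```

View pics/c1.png

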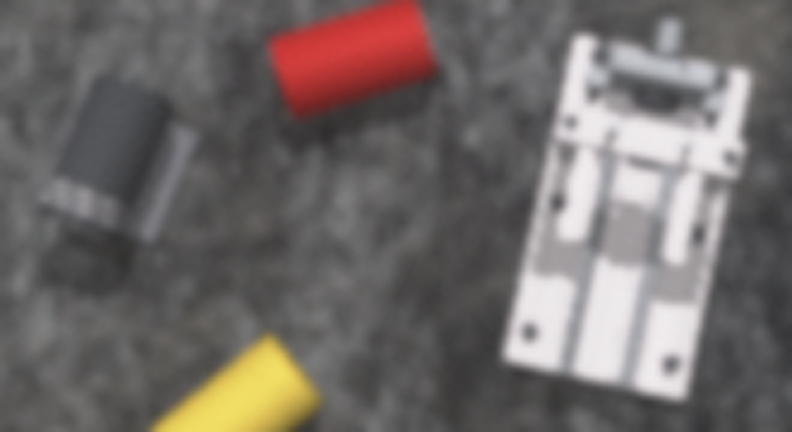

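View pics/c2.png

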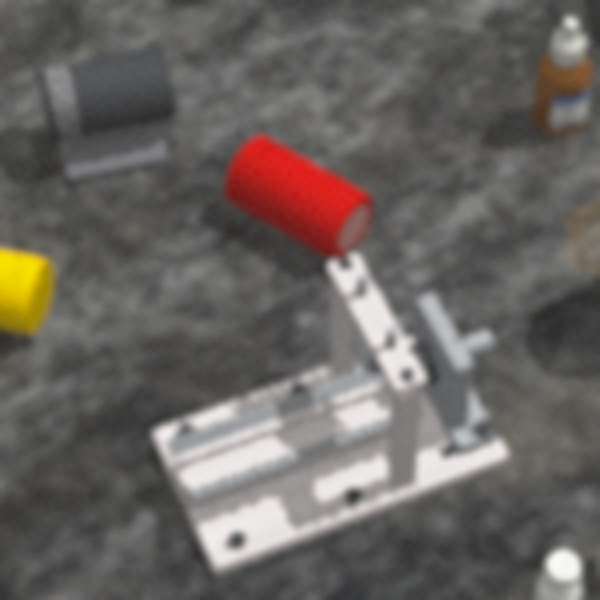

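```bash
cat > m.py <<'E'
from h import *
from scipy.optimize import least_squares
def barrel(names,reg,zmin=.036,zax=.032,fixz=True):
    for n in names:
        C=cloud(load(n)); m=(abs(C[...,0]-reg[0])<.055)&(abs(C[...,1]-reg[1])<.055)&(C[...,2]>zmin)&(C[...,2]<.075)
        im=load(n)['image'].astype(int); m&=(im.max(-1)-im.min(-1)<40)
        P=C[m]
        def f(p):
            d=np.array([np.cos(p[2]),np.sin(p[2]),0]);v=P-[p[0],p[1],zax+p[3]]
            return np.linalg.norm(v-np.outer(v@d,d),axis=1)-.02
        o=least_squares(f,[reg[0],reg[1],reg[2],0],loss='soft_l1',f_scale=.001).x
        d=np.array([np.cos(o[2]),np.sin(o[2])]); t=(P[:,:2]-o[:2])@d
        lo,hi=np.percentile(t,[1,99]); c=o[:2]+d*(lo+hi)/2
        print(n,'barrel',len(P),'c',c.round(4),'yaw',o[2].round(3),'dz',o[3].round(4),'len',(hi-lo).round(4),'rms',np.sqrt(np.mean(f(o)**2)).round(4))
if __name__=='__main__':
    barrel(('top','scene'),(.555,.124,-.3))
    t=load('top');s=load('scene')
    ct=lambda u,v,z:pt(t,180+(u+.5)/4.8-.5,195+(v+.5)/4.8-.5,z)
    cs=lambda u,v,z:pt(s,195+(u+.5)/4-.5,150+(v+.5)/4-.5,z)
    for nm,f,L in (('top',ct,[(503,360),(688,402),(752,70),(577,33)]),('scene',cs,[(155,432),(217,566),(508,450)])):
        Q=np.array([f(u,v,.01)[:2] for u,v in L]);print(nm,Q.round(4).tolist())
        e=Q[1:]-Q[:-1];print(np.linalg.norm(e,axis=1).round(4),np.arctan2(e[:,1],e[:,0]).round(3))
    print('bridge corners', [f(u,v,.104)[:2].round(4).tolist() for f,u,v in((cs,330,258),(cs,357,255),(cs,425,382),(cs,400,390),(ct,567,123),(ct,745,155),(ct,738,178),(ct,560,143))])
    print('flanktops top', [ct(u,v,.037)[:2].round(4).tolist() for u,v in ((572,370),(630,380),(608,160),(668,170))])
    for n in('top','scene'):
        C=cloud(load(n)); m=(C[...,0]>.4)&(C[...,0]<.65)&(C[...,1]<-.03)&(C[...,1]>-.18)&(C[...,2]>.098)&(C[...,2]<.11)
        P=C[m][:,:2]; print(n,'bridge',len(P),P.mean(0).round(4), cv2.minAreaRect(P.astype(np.float32)) if len(P)>5 else '')
        m=(C[...,0]>.4)&(C[...,0]<.65)&(C[...,1]<-.03)&(C[...,1]>-.18)&(C[...,2]>.006)&(C[...,2]<.014)
        print(n,'base',m.sum(),cv2.minAreaRect(C[m][:,:2].astype(np.float32)))
E
python3 m.py
```

```text
top barrel 569 c [0.5458 0.132 ] yaw -0.347 dz 0.0002 len 0.069 rms 0.0016
scene barrel 462 c [0.5427 0.1312] yaw -0.353 dz -0.0026 len 0.069 rms 0.002
top [[0.4597, -0.0491], [0.4427, -0.1335], [0.5963, -0.1624], [0.6124, -0.0805]]
[0.0861 0.1563 0.0835] [-1.769 -0.186  1.377]
scene [[0.458, -0.0538], [0.4424, -0.133], [0.5932, -0.1612]]
[0.0808 0.1535] [-1.766 -0.184]
bridge corners [[0.5486, -0.0733], [0.5599, -0.0791], [0.5436, -0.1542], [0.5319, -0.1512], [0.5556, -0.0752], [0.5436, -0.1496], [0.5338, -0.1467], [0.5471, -0.0724]]
flanktops top [[0.4551, -0.0801], [0.4513, -0.1058], [0.5491, -0.0949], [0.5451, -0.1219]]
top bridge 297 [ 0.5487 -0.1105] ((0.5490787029266357, -0.11071956902742386), (0.07764728367328644, 0.01645435020327568), 78.61091613769531)
top base 1143 ((0.5502212047576904, -0.09960710257291794), (0.11304321140050888, 0.1977439522743225), 78.78207397460938)
scene bridge 235 [ 0.5448 -0.1142] ((0.5454480648040771, -0.11247208714485168), (0.07726413756608963, 0.01642586663365364), 78.75133514404297)
scene base 1205 ((0.5237104892730713, -0.10811182111501694), (0.08545976877212524, 0.15467610955238342), 78.33857727050781)
```

Pictures: in the top view the dark barrel is at about (292,322), with its rings (rear end) toward the robot, so the nose already points to +x. The nest runs from about (437,385) at the front to (456,295) at the stop. The scene view agrees. The red, yellow and turquoise cylinders are decoys.

My estimates are:

| Part | Position (m) | Yaw (rad) |
|---|---|---|
| Barrel centre | (0.544, 0.132) | -0.35 |
| Bridge (nest x = 30 mm) | (0.547, -0.1115) | -0.19 |
| Nest origin | (0.5175, -0.106) | -0.19 |

>>> drive_tool --targets '[{"tx":0.8,"ty":-0.95,"claw":1},{"tx":0.8,"ty":-0.95},{"tx":0.8,"ty":-0.95},{"tx":0.8,"ty":-0.95},{"tx":0.8,"ty":-0.95},{"tx":0.8,"ty":-0.95},{"tx":0.8,"ty":-0.95},{"tx":0.8,"ty":-0.95}]' --force 20

```text
validation failed for argument at $.ta...
```

>>> drive_tool --targets '[{"tx":0.85,"ty":-1.0,"wz":-0.02},{"tx":0.85,"ty":-1.0,"wz":-0.02},{"tx":0.85,"ty":-1.0,"wz":-0.02,"tz":-0.4},{"tx":0.85,"ty":-1.0,"wz":-0.02,"tz":-0.6},{"tx":0.85,"ty":-1.0,"wz":-0.02,"tz":-0.8},{"tx":0.85,"ty":-1.0,"wz":-0.02,"tz":-0.8},{"tx":0.85,"ty":-1.0,"tz":-0.7},{}]'

```text
validation failed for argument at $.ta...
```

>>> drive_tool --targets '[{"tx":0.8,"ty":-0.95,"tz":0,"wx":0,"wy":0,"wz":0,"claw":1},{"tx":0.8,"ty":-0.95,"tz":0,"wx":0,"wy":0,"wz":0,"claw":1},{"tx":0.8,"ty":-0.95,"tz":0,"wx":0,"wy":0,"wz":0,"claw":1},{"tx":0.8,"ty":-0.95,"tz":0,"wx":0,"wy":0,"wz":0,"claw":1},{"tx":0.8,"ty":-0.95,"tz":0,"wx":0,"wy":0,"wz":0,"claw":1},{"tx":0.8,"ty":-0.95,"tz":0,"wx":0,"wy":0,"wz":0,"claw":1},{"tx":0.8,"ty":-0.95,"tz":0,"wx":0,"wy":0,"wz":0,"claw":1},{"tx":0.8,"ty":-0.95,"tz":0,"wx":0,"wy":0,"wz":0,"claw":1}]' --force 20

```text
clock: 0.9
tool_pos: [0.3302, 0.3803, 0.2465]
eef_rot: [0.111, 0.994, -0.0, -0.0]
contact_force: [0.4, 0.2, -1.4]
opening: 0.997
finger_force: 0.0
```

>>> drive_tool --targets '[{"tx":0.9,"ty":-1,"tz":0,"wx":0,"wy":0,"wz":-0.02,"claw":1},{"tx":0.9,"ty":-1,"tz":-0.4,"wx":0,"wy":0,"wz":-0.02,"claw":1},{"tx":0.9,"ty":-1,"tz":-0.6,"wx":0,"wy":0,"wz":-0.02,"claw":1},{"tx":0.9,"ty":-1,"tz":-0.8,"wx":0,"wy":0,"wz":-0.02,"claw":1},{"tx":0.9,"ty":-1,"tz":-0.8,"wx":0,"wy":0,"wz":-0.02,"claw":1},{"tx":0.9,"ty":-1,"tz":-0.8,"wx":0,"wy":0,"wz":-0.02,"claw":1},{"tx":0.9,"ty":-1,"tz":-0.6,"wx":0,"wy":0,"wz":0,"claw":1},{"tx":0.8,"ty":-0.95,"tz":-0.2,"wx":0,"wy":0,"wz":0,"claw":1}]'

```text
clock: 1.7
tool_pos: [0.5424, 0.1411, 0.1185]
eef_rot: [0.173, 0.985, -0.001, -0.002]
contact_force: [-0.5, 0.0, 0.1]
opening: 1.001
finger_force: 0.0
```

```bash
python3 - <<'E'
from h import *
for n in ('top','scene'): snap(n)
s=load('scene');t=load('top')
a=cv2.resize(t['image'][170:290,150:310],(600,450),interpolation=cv2.INTER_CUBIC);cv2.imwrite('pics/d.png',a)
st=r.get_state(); print(st['tool_pos'],st['eef_rot'],st['contact_force'])
E
```

```text
[0.54533359 0.13621039 0.11905242] [ 1.77594855e-01  9.84100788e-01 -2.32895378e-03  5.31319505e-04] [-0.54419281  0.45201337 -0.48767364]
```

>>> drive_tool --targets '[{"tx":0.06,"ty":-0.35,"tz":0,"wx":0,"wy":0,"wz":0.005,"claw":1},{"tx":0,"ty":0,"tz":-0.4,"wx":0,"wy":0,"wz":0,"claw":1},{"tx":0,"ty":0,"tz":-0.6,"wx":0,"wy":0,"wz":0,"claw":1},{"tx":0,"ty":0,"tz":-0.6,"wx":0,"wy":0,"wz":0,"claw":1},{"tx":0,"ty":0,"tz":-0.5,"wx":0,"wy":0,"wz":0,"claw":1},{"tx":0,"ty":0,"tz":-0.3,"wx":0,"wy":0,"wz":0,"claw":1},{"tx":0,"ty":0,"tz":0,"wx":0,"wy":0,"wz":0,"claw":1},{"tx":0,"ty":0,"tz":0,"wx":0,"wy":0,"wz":0,"claw":1}]'

```text
clock: 2.6
tool_pos: [0.5441, 0.1333, 0.0489]
eef_rot: [0.17, 0.985, 0.0, -0.0]
contact_force: [0.8, 0.1, 0.5]
opening: 1.001
finger_force: 0.0
```

```bash
python3 - <<'E'
from h import *
st=r.get_state(); print(st['tool_pos'],st['eef_rot'],st['contact_force'])
ims=[]
for n,(v0,v1,u0,u1) in (('top',(180,280,150,270)),('scene',(110,220,150,282))):
    s=snap(n); ims.append(cv2.resize(s['image'][v0:v1,u0:u1],(400,333),interpolation=cv2.INTER_CUBIC))
cv2.imwrite('pics/d2.png',np.hstack(ims))
E
```

```text
[0.54408847 0.13333941 0.04891193] [ 1.69795918e-01  9.85479233e-01  1.67653853e-04 -1.83327468e-05] [0.80686091 0.08399067 0.5350138 ]
```

View pics/d2.png

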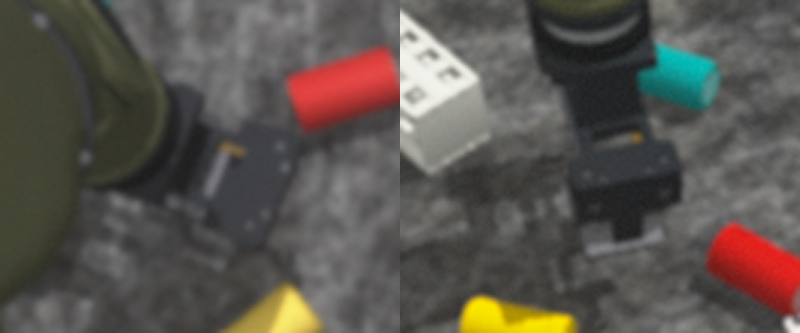

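>>> drive_tool --targets '[{"tx":0,"ty":-0.05,"tz":-0.35,"wx":0,"wy":0,"wz":-0.008,"claw":1},{"tx":0,"ty":0,"tz":-0.35,"wx":0,"wy":0,"wz":0,"claw":1},{"tx":0,"ty":0,"tz":0,"wx":0,"wy":0,"wz":0,"claw":0.2},{"tx":0,"ty":0,"tz":0,"wx":0,"wy":0,"wz":0,"claw":0},{"tx":0,"ty":0,"tz":0,"wx":0,"wy":0,"wz":0,"claw":-0.3},{"tx":0,"ty":0,"tz":0,"wx":0,"wy":0,"wz":0,"claw":-0.3},{"tx":0,"ty":0,"tz":0,"wx":0,"wy":0,"wz":0,"claw":-0.3},{"tx":0,"ty":0,"tz":0,"wx":0,"wy":0,"wz":0,"claw":-0.3}]' --force 20

```text
clock: 3.5
tool_pos: [0.5449, 0.1324, 0.0281]
eef_rot: [0.174, 0.985, 0.001, 0.001]
contact_force: [0.9, 5.6, 2.3]
opening: 0.482
finger_force: 2.6
```

>>> drive_tool --targets '[{"tx":0,"ty":0,"tz":0,"wx":0,"wy":0,"wz":0,"claw":-0.4},{"tx":0,"ty":0,"tz":0,"wx":0,"wy":0,"wz":0,"claw":-0.4},{"tx":0,"ty":0,"tz":0,"wx":0,"wy":0,"wz":0,"claw":-0.4},{"tx":0,"ty":0,"tz":0,"wx":0,"wy":0,"wz":0,"claw":-0.4},{"tx":0,"ty":0,"tz":0,"wx":0,"wy":0,"wz":0,"claw":-0.4},{"tx":0,"ty":0,"tz":0,"wx":0,"wy":0,"wz":0,"claw":-0.4},{"tx":0,"ty":0,"tz":0,"wx":0,"wy":0,"wz":0,"claw":-0.4},{"tx":0,"ty":0,"tz":0,"wx":0,"wy":0,"wz":0,"claw":-0.4}]' --force 20

```text
clock: 4.3
tool_pos: [0.5453, 0.1335, 0.0282]
eef_rot: [0.174, 0.985, 0.002, 0.001]
contact_force: [1.1, 5.7, 1.3]
opening: 0.45
finger_force: 20.0
```

>>> drive_tool --targets '[{"tx":0,"ty":0,"tz":0.3,"wx":0,"wy":0,"wz":0,"claw":-0.4},{"tx":0,"ty":0,"tz":0.5,"wx":0,"wy":0,"wz":0,"claw":-0.4},{"tx":0,"ty":0,"tz":0.8,"wx":0,"wy":0,"wz":0,"claw":-0.4},{"tx":0,"ty":0,"tz":0.8,"wx":0,"wy":0,"wz":0,"claw":-0.4},{"tx":0,"ty":0,"tz":0.6,"wx":0,"wy":0,"wz":0,"claw":-0.4},{"tx":0,"ty":0,"tz":0.4,"wx":0,"wy":0,"wz":0,"claw":-0.4},{"tx":0,"ty":-0.3,"tz":0,"wx":0,"wy":0,"wz":0,"claw":-0.4},{"tx":-0.1,"ty":-0.6,"tz":0,"wx":0,"wy":0,"wz":0,"claw":-0.4}]' --force 20

```text
clock: 5.1
tool_pos: [0.5413, 0.1046, 0.1299]
eef_rot: [0.173, 0.985, 0.0, 0.0]
contact_force: [-0.3, 0.4, -1.8]
opening: 0.448
finger_force: 20.0
```

>>> drive_tool --targets '[{"tx":-0.3,"ty":-0.9,"tz":0,"wx":0,"wy":0,"wz":0.02,"claw":-0.4},{"tx":-0.3,"ty":-0.9,"tz":0,"wx":0,"wy":0,"wz":0.03,"claw":-0.4},{"tx":-0.3,"ty":-0.9,"tz":0,"wx":0,"wy":0,"wz":0.03,"claw":-0.4},{"tx":-0.3,"ty":-0.9,"tz":0,"wx":0,"wy":0,"wz":0.03,"claw":-0.4},{"tx":-0.3,"ty":-0.9,"tz":0,"wx":0,"wy":0,"wz":0.03,"claw":-0.4},{"tx":-0.2,"ty":-0.9,"tz":0,"wx":0,"wy":0,"wz":0.013,"claw":-0.4},{"tx":-0.1,"ty":-0.9,"tz":0,"wx":0,"wy":0,"wz":0,"claw":-0.4},{"tx":0,"ty":-0.4,"tz":0,"wx":0,"wy":0,"wz":0,"claw":-0.4}]' --force 20

```text
clock: 5.9
tool_pos: [0.485, -0.1009, 0.1289]
eef_rot: [0.097, 0.995, -0.001, -0.002]
contact_force: [0.0, -0.3, -2.8]
opening: 0.452
finger_force: 20.0
```

>>> drive_tool --targets '[{"tx":0,"ty":-0.1,"tz":0,"wx":0,"wy":0,"wz":0,"claw":-0.4},{"tx":0,"ty":0,"tz":0,"wx":0,"wy":0,"wz":0,"claw":-0.4},{"tx":0,"ty":0,"tz":0,"wx":0,"wy":0,"wz":0,"claw":-0.4},{"tx":0,"ty":0,"tz":0,"wx":0,"wy":0,"wz":0,"claw":-0.4},{"tx":0,"ty":0,"tz":0,"wx":0,"wy":0,"wz":0,"claw":-0.4},{"tx":0,"ty":0,"tz":0,"wx":0,"wy":0,"wz":0,"claw":-0.4},{"tx":0,"ty":0,"tz":0,"wx":0,"wy":0,"wz":0,"claw":-0.4},{"tx":0,"ty":0,"tz":0,"wx":0,"wy":0,"wz":0,"claw":-0.4}]' --force 20

```text
clock: 6.7
tool_pos: [0.4873, -0.0997, 0.1297]
eef_rot: [0.095, 0.995, 0.0, -0.0]
contact_force: [0.0, -0.1, -2.6]
opening: 0.452
finger_force: 20.0
```

```bash
python3 - <<'E'
from h import *
st=r.get_state(); print(st['tool_pos'],st['eef_rot'],st['contact_force'],st['opening'])
ims=[]
for n,(v0,v1,u0,u1) in (('top',(160,280,250,394)),('scene',(150,290,190,358))):
    s=snap(n); ims.append(cv2.resize(s['image'][v0:v1,u0:u1],(400,333),interpolation=cv2.INTER_CUBIC))
cv2.imwrite('pics/e.png',np.hstack(ims))
E
```

```text
[ 0.4872844  -0.09966943  0.12974743] [ 9.49327390e-02  9.95483688e-01  3.27054292e-05 -9.65999174e-06] [ 0.04245442 -0.07591117 -2.64190079] 0.4516468661868901
```

View pics/e.png

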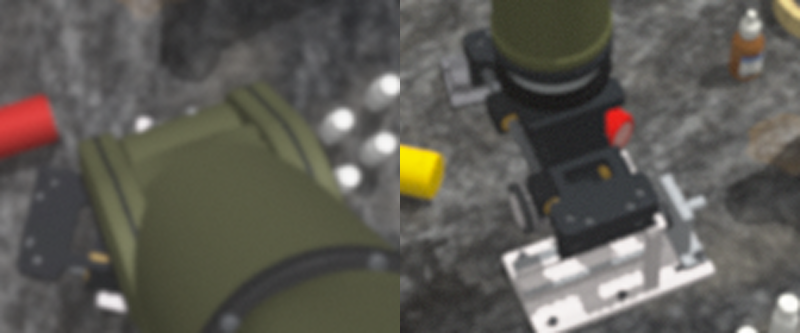

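>>> drive_tool --targets '[{"tx":0,"ty":0,"tz":-0.3,"wx":0,"wy":0,"wz":0,"claw":-0.4},{"tx":0,"ty":0,"tz":-0.6,"wx":0,"wy":0,"wz":0,"claw":-0.4},{"tx":0,"ty":0,"tz":-0.6,"wx":0,"wy":0,"wz":0,"claw":-0.4},{"tx":0,"ty":0,"tz":-0.5,"wx":0,"wy":0,"wz":0,"claw":-0.4},{"tx":0,"ty":0,"tz":-0.3,"wx":0,"wy":0,"wz":0,"claw":-0.4},{"tx":0,"ty":0,"tz":-0.2,"wx":0,"wy":0,"wz":0,"claw":-0.4},{"tx":0,"ty":0,"tz":0,"wx":0,"wy":0,"wz":0,"claw":-0.4},{"tx":0,"ty":0,"tz":0,"wx":0,"wy":0,"wz":0,"claw":-0.4}]' --force 20

```text
clock: 7.6
tool_pos: [0.4875, -0.0998, 0.055]
eef_rot: [0.095, 0.995, 0.0, 0.0]
contact_force: [0.3, -0.8, -2.3]
opening: 0.45
finger_force: 20.0
```

>>> drive_tool --targets '[{"tx":0,"ty":0,"tz":-0.07,"wx":0,"wy":0,"wz":0,"claw":-0.4},{"tx":0,"ty":0,"tz":-0.07,"wx":0,"wy":0,"wz":0,"claw":-0.4},{"tx":0,"ty":0,"tz":-0.04,"wx":0,"wy":0,"wz":0,"claw":-0.4},{"tx":0,"ty":0,"tz":-0.04,"wx":0,"wy":0,"wz":0,"claw":-0.4},{"tx":0,"ty":0,"tz":-0.03,"wx":0,"wy":0,"wz":0,"claw":-0.4},{"tx":0,"ty":0,"tz":0,"wx":0,"wy":0,"wz":0,"claw":-0.4},{"tx":0,"ty":0,"tz":0,"wx":0,"wy":0,"wz":0,"claw":-0.4},{"tx":0,"ty":0,"tz":0,"wx":0,"wy":0,"wz":0,"claw":-0.4}]' --force 20

```text
clock: 8.4
tool_pos: [0.4879, -0.0988, 0.0475]
eef_rot: [0.095, 0.996, 0.001, 0.001]
contact_force: [0.0, 4.1, 3.2]
opening: 0.445
finger_force: 20.0
```

>>> drive_tool --targets '[{"tx":0.01,"ty":0.03,"tz":0,"wx":0,"wy":0,"wz":0,"claw":-0.4},{"tx":0,"ty":0.03,"tz":0,"wx":0,"wy":0,"wz":0,"claw":-0.4},{"tx":0,"ty":0,"tz":0,"wx":0,"wy":0,"wz":0,"claw":-0.4},{"tx":0,"ty":0,"tz":0,"wx":0,"wy":0,"wz":0,"claw":-0.4},{"tx":0,"ty":0,"tz":-0.02,"wx":0,"wy":0,"wz":0,"claw":-0.4},{"tx":0,"ty":0,"tz":-0.02,"wx":0,"wy":0,"wz":0,"claw":-0.4},{"tx":0,"ty":0,"tz":0,"wx":0,"wy":0,"wz":0,"claw":-0.4},{"tx":0,"ty":0,"tz":0,"wx":0,"wy":0,"wz":0,"claw":-0.4}]' --force 20

```text
clock: 9.2
tool_pos: [0.4878, -0.0975, 0.0462]
eef_rot: [0.095, 0.995, 0.0, 0.0]
contact_force: [0.8, 3.7, 5.0]
opening: 0.447
finger_force: 20.0
```

>>> drive_tool --targets '[{"tx":0,"ty":0.03,"tz":0,"wx":0,"wy":0,"wz":0,"claw":-0.4},{"tx":0,"ty":0,"tz":0,"wx":0,"wy":0,"wz":0,"claw":-0.4},{"tx":0,"ty":0,"tz":0,"wx":0,"wy":0,"wz":0,"claw":-0.4},{"tx":0,"ty":0,"tz":0,"wx":0,"wy":0,"wz":0,"claw":-0.4},{"tx":0,"ty":0,"tz":0,"wx":0,"wy":0,"wz":0,"claw":-0.4},{"tx":0,"ty":0,"tz":0,"wx":0,"wy":0,"wz":0,"claw":-0.4},{"tx":0,"ty":0,"tz":0,"wx":0,"wy":0,"wz":0,"claw":-0.4},{"tx":0,"ty":0,"tz":0,"wx":0,"wy":0,"wz":0,"claw":-0.4}]' --force 20

```text
clock: 10.0
tool_pos: [0.4878, -0.0974, 0.0461]
eef_rot: [0.095, 0.995, -0.0, 0.0]
contact_force: [1.5, 1.8, 5.6]
opening: 0.445
finger_force: 20.0
```

>>> drive_tool --targets '[{"tx":0,"ty":0,"tz":0,"wx":0,"wy":0,"wz":0,"claw":0.2},{"tx":0,"ty":0,"tz":0,"wx":0,"wy":0,"wz":0,"claw":0.4},{"tx":0,"ty":0,"tz":0,"wx":0,"wy":0,"wz":0,"claw":0.5},{"tx":0,"ty":0,"tz":0,"wx":0,"wy":0,"wz":0,"claw":0.5},{"tx":0,"ty":0,"tz":0.1,"wx":0,"wy":0,"wz":0,"claw":0.5},{"tx":0,"ty":0,"tz":0.4,"wx":0,"wy":0,"wz":0,"claw":0.5},{"tx":0,"ty":0,"tz":0.6,"wx":0,"wy":0,"wz":0,"claw":0.5},{"tx":0,"ty":0,"tz":0.6,"wx":0,"wy":0,"wz":0,"claw":0.5}]' --force 20

```text
clock: 10.8
tool_pos: [0.4872, -0.0971, 0.0976]
eef_rot: [0.095, 0.995, -0.0, -0.0]
contact_force: [0.3, -0.2, 0.2]
opening: 0.753
finger_force: 0.0
```

>>> drive_tool --targets '[{"tx":-0.2,"ty":0.04,"tz":0.3,"wx":0,"wy":0,"wz":0,"claw":-1},{"tx":-0.5,"ty":0.1,"tz":0.1,"wx":0,"wy":0,"wz":0,"claw":-1},{"tx":-0.7,"ty":0.13,"tz":0,"wx":0,"wy":0,"wz":0,"claw":-1},{"tx":-0.5,"ty":0.1,"tz":0,"wx":0,"wy":0,"wz":0,"claw":-1},{"tx":-0.2,"ty":0.04,"tz":0,"wx":0,"wy":0,"wz":0,"claw":-1},{"tx":0,"ty":0,"tz":0,"wx":0,"wy":0,"wz":0,"claw":-1},{"tx":0,"ty":0,"tz":0,"wx":0,"wy":0,"wz":0,"claw":-1},{"tx":0,"ty":0,"tz":0,"wx":0,"wy":0,"wz":0,"claw":-1}]' --force 20

```text
clock: 11.6
tool_pos: [0.4257, -0.0849, 0.109]
eef_rot: [0.095, 0.995, 0.0, 0.001]
contact_force: [-0.8, -0.4, -0.3]
opening: 0.046
finger_force: 0.0
```

```bash
python3 - <<'E'
from h import *
from m import barrel
st=r.get_state(); print(st['tool_pos'],st['eef_rot'],st['contact_force'],st['opening'])
ims=[]
for n,(v0,v1,u0,u1) in (('top',(160,280,250,394)),('scene',(150,290,190,358))):
    s=snap(n); ims.append(cv2.resize(s['image'][v0:v1,u0:u1],(400,333),interpolation=cv2.INTER_CUBIC))
cv2.imwrite('pics/f.png',np.hstack(ims))
E
```

```text
[ 0.42568697 -0.08486391  0.1089729 ] [9.51341050e-02 9.95464224e-01 1.59069158e-04 6.74533767e-04] [-0.81736357 -0.40223204 -0.25701342] 0.04635303365617954
```

View pics/f.png

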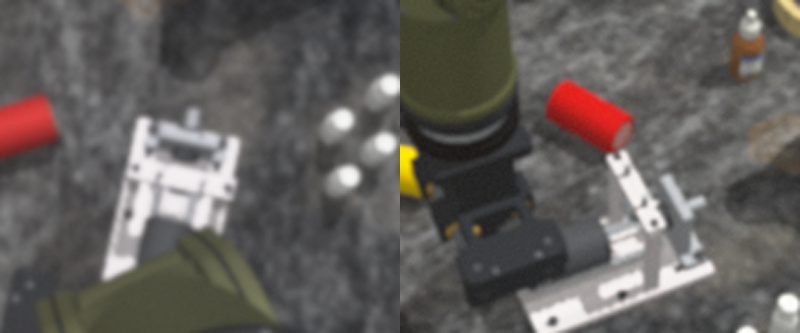

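>>> drive_tool --targets '[{"tx":0,"ty":0,"tz":-0.3,"wx":0,"wy":0,"wz":0,"claw":-1},{"tx":0,"ty":0,"tz":-0.5,"wx":0,"wy":0,"wz":0,"claw":-1},{"tx":0,"ty":0,"tz":-0.5,"wx":0,"wy":0,"wz":0,"claw":-1},{"tx":0,"ty":0,"tz":-0.4,"wx":0,"wy":0,"wz":0,"claw":-1},{"tx":0,"ty":0,"tz":-0.2,"wx":0,"wy":0,"wz":0,"claw":-1},{"tx":0.1,"ty":-0.02,"tz":0,"wx":0,"wy":0,"wz":0,"claw":-1},{"tx":0.15,"ty":-0.03,"tz":0,"wx":0,"wy":0,"wz":0,"claw":-1},{"tx":0.1,"ty":-0.02,"tz":0,"wx":0,"wy":0,"wz":0,"claw":-1}]' --force 20

```text
clock: 12.5
tool_pos: [0.4361, -0.0872, 0.056]
eef_rot: [0.095, 0.995, 0.0, -0.001]
contact_force: [-0.3, 0.2, 0.9]
opening: 0.003
finger_force: 0.0
```

>>> drive_tool --targets '[{"tx":0.05,"ty":-0.01,"tz":-0.13,"wx":0,"wy":0,"wz":0,"claw":-1},{"tx":0.1,"ty":-0.019,"tz":0,"wx":0,"wy":0,"wz":0,"claw":-1},{"tx":0.1,"ty":-0.019,"tz":0,"wx":0,"wy":0,"wz":0,"claw":-1},{"tx":0.1,"ty":-0.019,"tz":0,"wx":0,"wy":0,"wz":0,"claw":-1},{"tx":0.1,"ty":-0.019,"tz":0,"wx":0,"wy":0,"wz":0,"claw":-1},{"tx":0.1,"ty":-0.019,"tz":0,"wx":0,"wy":0,"wz":0,"claw":-1},{"tx":0.1,"ty":-0.019,"tz":0,"wx":0,"wy":0,"wz":0,"claw":-1},{"tx":0.1,"ty":-0.019,"tz":0,"wx":0,"wy":0,"wz":0,"claw":-1}]' --force 20

```text
clock: 13.3
tool_pos: [0.4577, -0.0917, 0.052]
eef_rot: [0.095, 0.995, -0.0, -0.002]
contact_force: [-1.9, 0.1, 0.7]
opening: 0.005
finger_force: 0.7
```

>>> drive_tool --targets '[{"tx":0.05,"ty":-0.01,"tz":0,"wx":0,"wy":0,"wz":0,"claw":-1},{"tx":0.05,"ty":-0.01,"tz":0,"wx":0,"wy":0,"wz":0,"claw":-1},{"tx":0.05,"ty":-0.01,"tz":0,"wx":0,"wy":0,"wz":0,"claw":-1},{"tx":0.05,"ty":-0.01,"tz":0,"wx":0,"wy":0,"wz":0,"claw":-1},{"tx":0.05,"ty":-0.01,"tz":0,"wx":0,"wy":0,"wz":0,"claw":-1},{"tx":0.05,"ty":-0.01,"tz":0,"wx":0,"wy":0,"wz":0,"claw":-1},{"tx":0.05,"ty":-0.01,"tz":0,"wx":0,"wy":0,"wz":0,"claw":-1},{"tx":0.05,"ty":-0.01,"tz":0,"wx":0,"wy":0,"wz":0,"claw":-1}]' --force 20

```text
clock: 14.1
tool_pos: [0.4694, -0.094, 0.052]
eef_rot: [0.095, 0.995, -0.0, -0.002]
contact_force: [-3.6, 0.2, 1.9]
opening: 0.009
finger_force: 2.0
```

>>> drive_tool --targets '[{"tx":0.04,"ty":-0.008,"tz":0,"wx":0,"wy":0,"wz":0,"claw":-1},{"tx":0.04,"ty":-0.008,"tz":0,"wx":0,"wy":0,"wz":0,"claw":-1},{"tx":0.04,"ty":-0.008,"tz":0,"wx":0,"wy":0,"wz":0,"claw":-1},{"tx":0.04,"ty":-0.008,"tz":0,"wx":0,"wy":0,"wz":0,"claw":-1},{"tx":0.04,"ty":-0.008,"tz":0,"wx":0,"wy":0,"wz":0,"claw":-1},{"tx":0.04,"ty":-0.008,"tz":0,"wx":0,"wy":0,"wz":0,"claw":-1},{"tx":0.04,"ty":-0.008,"tz":0,"wx":0,"wy":0,"wz":0,"claw":-1},{"tx":0.04,"ty":-0.008,"tz":0,"wx":0,"wy":0,"wz":0,"claw":-1}]' --force 20

```text
clock: 14.9
tool_pos: [0.4775, -0.0957, 0.0519]
eef_rot: [0.095, 0.995, -0.0, -0.003]
contact_force: [-5.3, 0.4, 3.6]
opening: 0.008
finger_force: 2.8
```

>>> drive_tool --targets '[{"tx":0.03,"ty":-0.006,"tz":0,"wx":0,"wy":0,"wz":0,"claw":-1},{"tx":0.03,"ty":-0.006,"tz":0,"wx":0,"wy":0,"wz":0,"claw":-1},{"tx":0.03,"ty":-0.006,"tz":0,"wx":0,"wy":0,"wz":0,"claw":-1},{"tx":0.03,"ty":-0.006,"tz":0,"wx":0,"wy":0,"wz":0,"claw":-1},{"tx":0.03,"ty":-0.006,"tz":0,"wx":0,"wy":0,"wz":0,"claw":-1},{"tx":0.03,"ty":-0.006,"tz":0,"wx":0,"wy":0,"wz":0,"claw":-1},{"tx":0.03,"ty":-0.006,"tz":0,"wx":0,"wy":0,"wz":0,"claw":-1},{"tx":0.03,"ty":-0.006,"tz":0,"wx":0,"wy":0,"wz":0,"claw":-1}]' --force 20

```text
clock: 15.7
tool_pos: [0.4847, -0.0971, 0.0519]
eef_rot: [0.095, 0.995, -0.0, -0.003]
contact_force: [-5.4, 0.6, 3.3]
opening: 0.003
finger_force: 2.7
```

>>> drive_tool --targets '[{"tx":0.02,"ty":-0.004,"tz":0,"wx":0,"wy":0,"wz":0,"claw":-1},{"tx":0.02,"ty":-0.004,"tz":0,"wx":0,"wy":0,"wz":0,"claw":-1},{"tx":0.02,"ty":-0.004,"tz":0,"wx":0,"wy":0,"wz":0,"claw":-1},{"tx":0.02,"ty":-0.004,"tz":0,"wx":0,"wy":0,"wz":0,"claw":-1},{"tx":0.02,"ty":-0.004,"tz":0,"wx":0,"wy":0,"wz":0,"claw":-1},{"tx":0.02,"ty":-0.004,"tz":0,"wx":0,"wy":0,"wz":0,"claw":-1},{"tx":0.02,"ty":-0.004,"tz":0,"wx":0,"wy":0,"wz":0,"claw":-1},{"tx":0,"ty":0,"tz":0,"wx":0,"wy":0,"wz":0,"claw":-1}]' --force 20

```text
clock: 16.5
tool_pos: [0.4891, -0.098, 0.0519]
eef_rot: [0.095, 0.995, -0.0, -0.003]
contact_force: [-4.9, 0.1, 4.0]
opening: 0.007
finger_force: 2.6
```

>>> drive_tool --targets '[{"tx":0.02,"ty":-0.004,"tz":0,"wx":0,"wy":0,"wz":0,"claw":-1},{"tx":0.02,"ty":-0.004,"tz":0,"wx":0,"wy":0,"wz":0,"claw":-1},{"tx":0.02,"ty":-0.004,"tz":0,"wx":0,"wy":0,"wz":0,"claw":-1},{"tx":0.02,"ty":-0.004,"tz":0,"wx":0,"wy":0,"wz":0,"claw":-1},{"tx":0.02,"ty":-0.004,"tz":0,"wx":0,"wy":0,"wz":0,"claw":-1},{"tx":0,"ty":0,"tz":0,"wx":0,"wy":0,"wz":0,"claw":-1},{"tx":0,"ty":0,"tz":0,"wx":0,"wy":0,"wz":0,"claw":-1},{"tx":0,"ty":0,"tz":0,"wx":0,"wy":0,"wz":0,"claw":-1}]' --force 20

```text
clock: 17.3
tool_pos: [0.4914, -0.0985, 0.0519]
eef_rot: [0.095, 0.995, -0.001, -0.004]
contact_force: [-6.6, 1.5, 4.5]
opening: 0.005
finger_force: 3.2
```

>>> drive_tool --targets '[{"tx":0.02,"ty":-0.004,"tz":0,"wx":0,"wy":0,"wz":0,"claw":-1},{"tx":0.02,"ty":-0.004,"tz":0,"wx":0,"wy":0,"wz":0,"claw":-1},{"tx":0,"ty":0,"tz":0,"wx":0,"wy":0,"wz":0,"claw":-1},{"tx":0,"ty":0,"tz":0,"wx":0,"wy":0,"wz":0,"claw":-1},{"tx":0,"ty":0,"tz":0,"wx":0,"wy":0,"wz":0,"claw":-1},{"tx":0,"ty":0,"tz":0,"wx":0,"wy":0,"wz":0,"claw":-1},{"tx":0,"ty":0,"tz":0,"wx":0,"wy":0,"wz":0,"claw":-1},{"tx":0,"ty":0,"tz":0,"wx":0,"wy":0,"wz":0,"claw":-1}]' --force 20

```text
clock: 18.1
tool_pos: [0.4914, -0.0985, 0.0519]
eef_rot: [0.095, 0.995, -0.001, -0.005]
contact_force: [-8.4, 1.4, 6.0]
opening: 0.009
finger_force: 4.4
```

>>> drive_tool --targets '[{"tx":0.02,"ty":-0.004,"tz":0,"wx":0,"wy":0,"wz":0,"claw":-1},{"tx":0.02,"ty":-0.004,"tz":0,"wx":0,"wy":0,"wz":0,"claw":-1},{"tx":0.02,"ty":-0.004,"tz":0,"wx":0,"wy":0,"wz":0,"claw":-1},{"tx":0.02,"ty":-0.004,"tz":0,"wx":0,"wy":0,"wz":0,"claw":-1},{"tx":0.02,"ty":-0.004,"tz":0,"wx":0,"wy":0,"wz":0,"claw":-1},{"tx":0,"ty":0,"tz":0,"wx":0,"wy":0,"wz":0,"claw":-1},{"tx":0,"ty":0,"tz":0,"wx":0,"wy":0,"wz":0,"claw":-1},{"tx":0,"ty":0,"tz":0,"wx":0,"wy":0,"wz":0,"claw":-1}]' --force 20

```text
clock: 18.9
tool_pos: [0.4914, -0.0986, 0.0518]
eef_rot: [0.095, 0.995, -0.001, -0.007]
contact_force: [-13.8, 3.5, 12.1]
opening: 0.004
finger_force: 7.3
```

>>> drive_tool --targets '[{"tx":0,"ty":0,"tz":0.02,"wx":0,"wy":0,"wz":0,"claw":-1},{"tx":0,"ty":0,"tz":0.02,"wx":0,"wy":0,"wz":0,"claw":-1},{"tx":0,"ty":0,"tz":0,"wx":0,"wy":0,"wz":0,"claw":-1},{"tx":0,"ty":0,"tz":0,"wx":0,"wy":0,"wz":0,"claw":-1},{"tx":0,"ty":0,"tz":0,"wx":0,"wy":0,"wz":0,"claw":-1},{"tx":0,"ty":0,"tz":0,"wx":0,"wy":0,"wz":0,"claw":-1},{"tx":0,"ty":0,"tz":0,"wx":0,"wy":0,"wz":0,"claw":-1},{"tx":0,"ty":0,"tz":0,"wx":0,"wy":0,"wz":0,"claw":-1}]' --force 20

```text
clock: 19.7
tool_pos: [0.4914, -0.0987, 0.0521]
eef_rot: [0.095, 0.995, -0.001, -0.007]
contact_force: [-12.1, 2.1, 1.8]
opening: 0.006
finger_force: 6.3
```

>>> drive_tool --targets '[{"tx":0.02,"ty":-0.004,"tz":0,"wx":0,"wy":0,"wz":0,"claw":-1},{"tx":0,"ty":0,"tz":0,"wx":0,"wy":0,"wz":0,"claw":-1},{"tx":0,"ty":0,"tz":0,"wx":0,"wy":0,"wz":0,"claw":-1},{"tx":0,"ty":0,"tz":0,"wx":0,"wy":0,"wz":0,"claw":-1},{"tx":0,"ty":0,"tz":0,"wx":0,"wy":0,"wz":0,"claw":-1},{"tx":0,"ty":0,"tz":0,"wx":0,"wy":0,"wz":0,"claw":-1},{"tx":0,"ty":0,"tz":0,"wx":0,"wy":0,"wz":0,"claw":-1},{"tx":0,"ty":0,"tz":0,"wx":0,"wy":0,"wz":0,"claw":-1}]' --force 20

```text
clock: 20.5
tool_pos: [0.4914, -0.0987, 0.0521]
eef_rot: [0.094, 0.995, -0.001, -0.008]
contact_force: [-13.6, 2.7, 2.8]
opening: 0.003
finger_force: 6.8
```

Held at about 13.9 N along the groove against roughly 5.2 N of drag. Now I'll retract straight back.

>>> drive_tool --targets '[{"tx":-0.1,"ty":0.019,"tz":0,"wx":0,"wy":0,"wz":0,"claw":-1},{"tx":-0.15,"ty":0.03,"tz":0,"wx":0,"wy":0,"wz":0,"claw":-1},{"tx":-0.3,"ty":0.06,"tz":0,"wx":0,"wy":0,"wz":0,"claw":-1},{"tx":-0.4,"ty":0.08,"tz":0,"wx":0,"wy":0,"wz":0,"claw":-1},{"tx":-0.4,"ty":0.08,"tz":0.2,"wx":0,"wy":0,"wz":0,"claw":-1},{"tx":-0.3,"ty":0.06,"tz":0.7,"wx":0,"wy":0,"wz":0,"claw":-1},{"tx":0,"ty":0.3,"tz":1,"wx":0,"wy":0,"wz":0,"claw":-1},{"tx":0,"ty":0.8,"tz":1,"wx":0,"wy":0,"wz":0,"claw":-1}]' --force 20

```text
clock: 21.3
tool_pos: [0.45, -0.0579, 0.1413]
eef_rot: [0.097, 0.995, -0.0, -0.0]
contact_force: [0.3, 0.6, 0.4]
opening: 0.002
finger_force: 0.0
```

>>> drive_tool --targets '[{"tx":0,"ty":1,"tz":0.5,"wx":0,"wy":0,"wz":0,"claw":-1},{"tx":0,"ty":1,"tz":0,"wx":0,"wy":0,"wz":0,"claw":-1},{"tx":0,"ty":1,"tz":0,"wx":0,"wy":0,"wz":0,"claw":-1},{"tx":0,"ty":1,"tz":0,"wx":0,"wy":0,"wz":0,"claw":-1},{"tx":0,"ty":1,"tz":0,"wx":0,"wy":0,"wz":0,"claw":-1},{"tx":0,"ty":0.5,"tz":0,"wx":0,"wy":0,"wz":0,"claw":-1},{"tx":0,"ty":0,"tz":0,"wx":0,"wy":0,"wz":0,"claw":-1},{"tx":0,"ty":0,"tz":0,"wx":0,"wy":0,"wz":0,"claw":-1}]' --force 20

```text
clock: 22.1
tool_pos: [0.4497, 0.1081, 0.1554]
eef_rot: [0.095, 0.995, -0.0, -0.001]
contact_force: [-0.6, -0.2, -0.6]
opening: 0.005
finger_force: 0.0
```

```bash
python3 - <<'E'
from h import *
st=r.get_state(); print(st['tool_pos'],st['contact_force'])
ims=[]
for n,(v0,v1,u0,u1) in (('top',(160,280,250,394)),('scene',(150,290,190,358))):
    s=snap(n); ims.append(cv2.resize(s['image'][v0:v1,u0:u1],(400,333),interpolation=cv2.INTER_CUBIC))
cv2.imwrite('pics/g.png',np.hstack(ims))
E
```

```text
[0.44972425 0.10811849 0.15541519] [-0.62927188 -0.17526821 -0.57072439]
```

View pics/g.png

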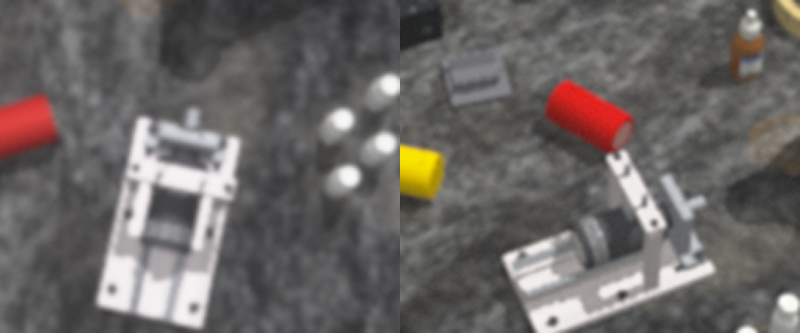

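The last picture shows the barrel lying level in the groove under the bridge. Its rings face the front, at about (165,240) in the left half and (590,240) in the right half. The saddle is empty, the neighbours are undisturbed and the arm is clear, so I'm handing in.

```bash
python3 -c "
from plant import workorder
print(workorder.finish_job())"
```

```text
the job is handed in; nothing more can be done
None
```

The job is handed in: the barrel lies in the V-nest under the roller with its nose against the stop screw, pressed at about 14 N (roughly 8–9 N above the measured drag), and the arm is clear.

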